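# Clamp a sample carrier in a card press

## Task

Push the sample carrier fully home under the card press, against its end stop. Then tighten the press's bar knob clockwise (seen from above) until its resistance rises sharply, and from there give it one further eighth of a turn (about 45 degrees) and no more, so the foot holds the carrier firmly without cracking it. Let go and leave the things standing around undisturbed.

Things in the scene. Friction and masses are not known exactly. Their poses are not given: they have to be found in the camera images.
- press: Aluminium and white card press fixed to the counter. Origin on the counter under the screw axis, z up, +x = push-in direction. Base x -100..70, y +-58, 12 mm high; guide strips x -58..42, 8 mm high, inner faces 54 apart; end stop face at x = 36. Pillars at y +-46; bridge x +-22, y +-55, 50 to 62 mm above the counter; on it a collar (38 across, top at 68) and the knob.
- carrier: White plastic sample carrier, loose, 90 g, lying on the press base (12 mm up) between the guides: tray 120 (x) x 50 x 12 mm, origin at centre of underside, x as the press's. A finger tab stands on its front end (x -60..-50), 36 wide, top 36 mm above the underside. Starts 15 to 40 mm out; fully home its origin is at press x = -24 mm. Slides with about 0.5 N.
- knob_grip (a point): Middle of the black bar knob's grip, on the screw axis, 95 mm above the counter; turns with the knob. Bar 52 long (point x), 14 thick (y), from 17 below to 13 above this point. Clockwise from above tightens. Turns freely (0.08 N m) for 0.4 to 2.4 rad, not told by the bar's direction; then within 0.08 rad (shaft give) torque climbs to 0.45 N m, then grows 0.1 per rad. Stays tight when let go.
- foot: Steel pressure foot under the bridge on the screw axis, a disc 30 mm across, 8 thick; origin at the centre of its underside. It hangs just clear of the carrier's top and stays there while the knob turns freely, since the screw runs inside the bridge; where the knob's resistance steps up the screw meets the foot, and from there a spring presses it harder onto the carrier.
- tip_box: Bystander: blue box of pipette tips, 110 by 75 mm, 51 mm high, origin under its centre. To be left alone.
- reagent: Bystander: amber bottle, 52 mm across, 110 mm high, origin under its centre. To be left alone.
- beaker: Bystander: white cup, 70 mm across the rim, 75 mm high, origin under its centre. To be left alone.
Mind the look-alikes: they are no part of the job. What is meant by the press is not purple or turquoise, and is the smaller of those in its own colour.

How it is judged:
By the outcome, as a careful person would: the job done as asked, in the order asked, and still so for the second after the job is handed in, with the robot touching nothing.
It also fails if it takes over 72 s, if anything falls off the work surface, if the arm or the gripper's body presses on something with over 40 N, if the wrist force passes 120 N, or if a joint passes its speed limit or range.

## Robot

A 6-joint arm with a two-finger parallel gripper is mounted at the origin on the work surface. World frame = base frame: x ahead of the robot, y to its left, z up, the work surface at z = 0. Lengths are in m, angles in degrees, forces in N, time in s.
With the tool pointing down it reaches from about 0.25 to 0.725 m from the base axis. Payload 9.7 kg.
Tool frame: the origin (TCP) lies at the very end of the fingers, on their centre line; the grasp point (between the pads) lies tcp_to_grasp behind it (tcp_to_grasp is the distance from the TCP to the grasp point, in m); z points along the fingers, y is the direction in which the jaws open and shut (so a half turn about z gives the same grasp; the last joint's range is limited). The gripper opens to 85 mm and grips with 20 to 120 N. Pads are 22 mm wide; open, the fingers measure 114 mm over their backs; the gripper's body (76 mm by 85 mm) begins 54 mm behind the grasp point. The pads swing forward as they close: fully open they stand 13 mm farther back than shut.
Start: joints at [67.552, 4.979, 10.078, 95.1, 0, 90], TCP at [0.21, 0.508, 0.231] pointing down, gripper open.
Joint ranges: [-179.16, 179.16], [-48.56, 103.87], [-65.8, 70.77], [-126.05, 130.52], [-82.76, 87.17], [-180, 180]. Speed limits (degrees/s): [127.2, 127.2, 147.25, 180, 180, 180].

## Interface

Orientations are given as [roll, pitch, yaw] about the fixed x, y, z axes, in that order (R = Rz(yaw) Ry(pitch) Rx(roll)).
In Python, from workcell import * gives the robot as it stands. The module is installed in compiled form; this text tells all that it offers.
- The arm moves only by the shell command python3 -m pendant 'ROWS' [FORCE]. ROWS is JSON, a list of rows, each a list of 3 entries, a list of its own where there are three numbers: the opening in per cent of the stroke, from 0 (shut) to 100 (fully open), then the shift along the world's x, y, z in mm, then the turn, a rotation vector about the world's x, y, z in degrees. A call has 1 to 20 rows; each row is the pose to reach, as a shift and turn from the pose measured when the call began; what a row does not reach only later rows make up. A row lasts 1/8 s, in which the tool goes at most 62.5 mm and 10.7 degrees, less where a joint would pass 70% of its speed; a pose out of reach is approached as far as the arm can. A call with a gripper value outside its range is refused whole. The fingers move at their own pace and stop on an object; FORCE is the grip in N (left out, the last holds). Time passes only in rows, so rows that repeat a pose let the fingers close. It gives the time, the measured TCP pose, the force and the opening at its end, in the units of the state.
- get_obs(): the state, without advancing time (a new reading comes with each control period).
- camera(name): name is "scene" or "top" or "wrist"; returns a dict with "img" (400x640x3 uint8, red, green, blue), "fx", "fy", "cx", "cy" (pixels), "k1" (the pictures are not rectified: a ray, as slopes to the right and down, at radius r is drawn at 1 + k1 r^2 times it, then the intrinsics apply), "cam_to_world" (4x4, takes a point from camera to world coordinates); the wrist camera has in their place "T_tool_cam" (4x4, takes a point from camera to tool coordinates, whose origin is the TCP and whose axes are the flange's). Camera axes: x right, y down, z forward; pixel columns grow to the right and rows downward; lengths in m; the calibration is good to about 2 mm. A picture is of the moment at which its call begins: read the wrist's pose just before it. There is no depth.
- job_done(): hands the job in, once; it reports no verdict.
Trained networks look in a picture, given as the dict that the camera call returned (one of the last four; its "shot" number tells which), for a name from the list of things; names that differ only in an ending like _2 or _b are one class to them, and where a whole thing is asked for, a point or a joint stands for the part that bears it (a point fixed in the world has none). Each returns a list of dicts, best first, with "confidence" (0 to 1); they miss things now and then, are a little off and sometimes report something else, mostly with a low value. They report only what shows in the picture. A call takes as long as a camera call. They do not tell look-alikes from the thing itself.
- regions_of(picture, label): "region" (400x640 bool, what is visible of it).
- pinpoint(picture, label): "position" ([x, y, z] in m, in world coordinates, good to about 4 mm: a listed point, or the origin of a listed thing).
The state is a dict: "time": time; "q": joint angles; "qd": joint speeds; "joint_efforts": joint torques, N m; "ee_pos": TCP position; "tcp_rot": TCP orientation; "wrist_force": force on the tool from outside, world axes, zero at the start; "torque": the same for the moment, N m; "opening": finger opening in m.
Only numpy, scipy, OpenCV 4.12 (cv2) and the standard library are available. Lean on these libraries where they do the work, as an engineer would, in place of code of your own. Each camera call takes 0.05 s, during which the arm holds its last target. There are 200 camera calls.

## Working session

There is one attempt and no reset: what is moved stays moved. The work goes in short steps, Python scripts to look and compute and a shell command to move; the robot and the scene stay as the last step left them, time stands still between calls to the robot, and variables do not carry over. Pictures are saved under pics/ and viewed, about 8 in all and at most 12, crops included, and the job is handed in when it is done.

```bash
mkdir -p pics
cat > h.py <<'E'
from workcell import *
import numpy as np, cv2
def save(c,n,box=None,s=1):
    im=c["img"][:,:,::-1]
    if box: im=im[box[1]:box[3],box[0]:box[2]]
    cv2.imwrite("pics/"+n,cv2.resize(im,None,fx=s,fy=s,interpolation=cv2.INTER_CUBIC))
def proj(c,P,T=None):
    T=np.array(c["cam_to_world"]) if T is None else T
    p=np.linalg.inv(T)@np.r_[P,1]; x,y=p[0]/p[2],p[1]/p[2]; f=1+c["k1"]*(x*x+y*y)
    return np.array([c["cx"]+c["fx"]*x*f,c["cy"]+c["fy"]*y*f])
def ray(c,u,v,z,T=None):
    T=np.array(c["cam_to_world"]) if T is None else T
    d=np.array([(u-c["cx"])/c["fx"],(v-c["cy"])/c["fy"]]); s=d.copy()
    for _ in range(20): s=d/(1+c["k1"]*(s@s))
    w=T[:3,:3]@np.r_[s,1]; o=T[:3,3]
    return o+w*(z-o[2])/w[2]
E
python3 - <<'E'
from h import *
o=get_obs(); print(o)
for n in ("scene","top"):
    c=camera(n); save(c,n+"0.png")
    for l in ("press","carrier","knob_grip","foot","tip_box","reagent","beaker"):
        for r in pinpoint(c,l): print(n,l,np.round(r["position"],3),round(r["confidence"],2),np.round(proj(c,r["position"])))
E
```

```text
{'time': 0.0, 'q': array([6.75518308e+01, 5.01327292e+00, 1.00361304e+01, 9.51001191e+01,
       2.44101977e-03, 9.00006910e+01]), 'qd': array([-0.06614705, -0.0234911 , -0.11821691,  0.03871206,  0.09206352,
       -0.02221481]), 'joint_efforts': array([-2.12984771e-03, -5.20395219e+01,  4.64800608e+01,  1.65514107e-02,
       -3.10164060e-04, -6.54937651e-06]), 'ee_pos': array([0.20992061, 0.50812454, 0.23057724]), 'tcp_rot': array([-1.79922738e+02, -2.44008571e-03,  1.57551137e+02]), 'wrist_force': array([-0.10573441, -0.79106738, -0.0156088 ]), 'torque': array([0.01852639, 0.02433998, 0.03893611]), 'opening': 0.08513044649861842}
scene press [0.372 0.098 0.004] 0.91 [272. 201.]
scene press [0.594 0.141 0.006] 0.76 [344. 212.]
scene press [0.809 0.087 0.002] 0.69 [411. 244.]
scene press [ 0.443  0.411 -0.002] 0.69 [340. 168.]
scene carrier [ 0.572 -0.273  0.003] 0.73 [246. 304.]
scene knob_grip [0.374 0.088 0.126] 0.85 [267. 166.]
scene knob_grip [0.593 0.14  0.091] 0.64 [344. 186.]
scene knob_grip [0.445 0.409 0.14 ] 0.55 [340. 130.]
scene knob_grip [0.8   0.088 0.091] 0.51 [412.
[... 303 characters left out ...]
5.]
scene beaker [0.668 0.363 0.006] 0.9 [395. 185.]
top press [0.368 0.097 0.   ] 0.72 [292. 274.]
top press [0.593 0.138 0.   ] 0.64 [280. 202.]
top press [ 0.81   0.09  -0.002] 0.61 [296. 135.]
top press [0.444 0.405 0.   ] 0.57 [193. 250.]
top carrier [0.597 0.078 0.014] 0.64 [299. 200.]
top knob_grip [0.593 0.14  0.094] 0.67 [276. 197.]
top knob_grip [0.441 0.409 0.141] 0.67 [176. 249.]
top knob_grip [0.808 0.085 0.095] 0.66 [295. 126.]
top knob_grip [0.37  0.097 0.124] 0.59 [289. 275.]
top foot [ 0.593  0.138 -0.   ] 0.38 [280. 202.]
top tip_box [ 0.488 -0.342 -0.002] 0.76 [433. 234.]
top reagent [ 0.574 -0.27   0.003] 0.65 [409. 207.]
top beaker [ 0.665  0.362 -0.001] 0.69 [210. 179.]
```

View pics/scene0.png

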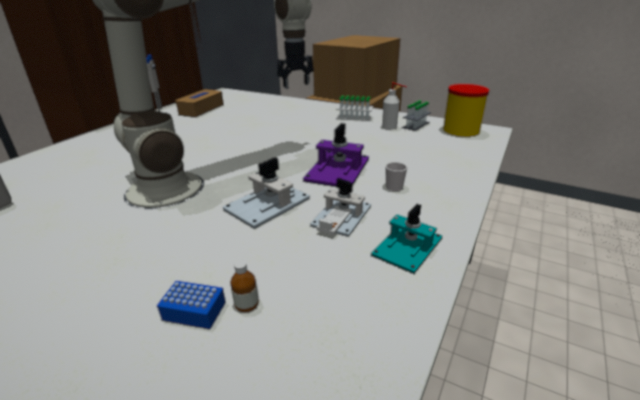

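View pics/top0.png

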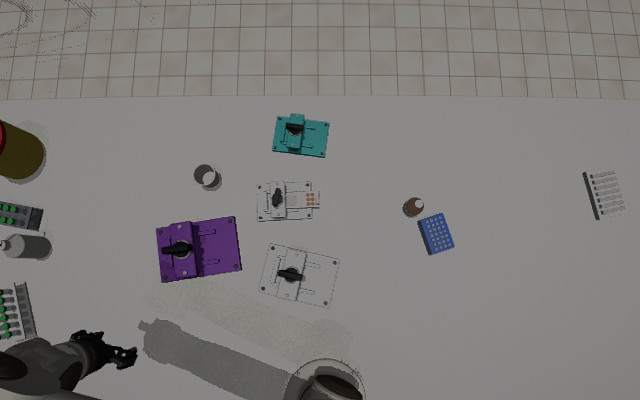

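Candidates (top view pixels): purple press (193,250), turquoise (296,135), large white (292,274) and small white (280,202). The small white one fits, since it is neither purple nor turquoise and is smaller than the other white press. It also holds the carrier. I'll check it in a crop.

Run:
```python
from h import *
import workcell; print([x for x in dir(workcell) if x[0]!='_'], getattr(workcell,'tcp_to_grasp',None))
c=camera("top"); save(c,"topcrop.png",(240,165,345,315),4)
w=camera("wrist"); print(np.round(w["T_tool_cam"],3).tolist(),w["fx"],w["k1"])
for l in ("carrier","knob_grip"):
  for r in regions_of(c,l):
    m=r["region"]; k=cv2.minAreaRect(np.argwhere(m)[:,::-1].astype(np.float32)); print(l,k,round(r["confidence"],2))
```

```text
['PlanningError', 'camera', 'get_obs', 'job_done', 'pinpoint', 'regions_of', 'tcp_to_grasp'] 0.0187
[[-0.0, -0.952, -0.306, 0.078], [1.0, -0.001, 0.001, 0.0], [-0.001, -0.306, 0.952, -0.143], [0.0, 0.0, 0.0, 1.0]] 293.7876342123847 -0.01810260691380394
carrier ((302.40045166015625, 199.4095001220703), (16.362411499023438, 33.485870361328125), 87.27368927001953) 0.87
knob_grip ((177.0, 249.0), (14.0, 30.0), 90.0) 0.74
knob_grip ((294.5, 128.0), (10.0, 17.0), 90.0) 0.71
knob_grip ((277.0, 197.0), (16.0, 10.0), 90.0) 0.54
```

View pics/topcrop.png

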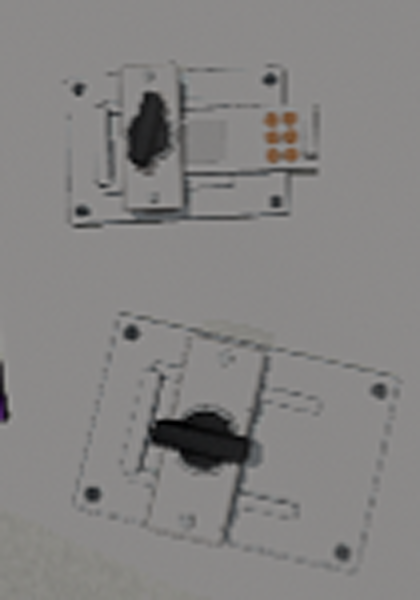

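Confirmed: the small white press in the upper crop has the carrier sticking out to the right, so the push goes along world +y. I'll move above it for a close look.

```bash
python3 -m pendant '[[50,[385,-420,30],[0,0,22]],[0,[385,-420,30],[0,0,22]],[0,[385,-420,30],[0,0,22]],[0,[385,-420,30],[0,0,22]],[0,[385,-420,30],[0,0,22]],[0,[385,-420,30],[0,0,22]],[0,[385,-420,30],[0,0,22]],[0,[385,-420,30],[0,0,22]],[0,[385,-420,30],[0,0,22]],[0,[385,-420,30],[0,0,22]],[0,[385,-420,30],[0,0,22]],[0,[385,-420,30],[0,0,22]]]'
cat >> h.py <<'E'
from scipy.spatial.transform import Rotation as R
def wrist():
    o=get_obs(); c=camera("wrist"); T=np.eye(4); T[:3,:3]=R.from_euler("xyz",o["tcp_rot"],degrees=True).as_matrix(); T[:3,3]=o["ee_pos"]
    return c,T@np.array(c["T_tool_cam"])
E
python3 - <<'E'
from h import *
print(get_obs()["q"])
c,T=wrist(); save(c,"w1.png")
for l in ("press","carrier","knob_grip","foot"):
    for r in pinpoint(c,l): print(l,np.round(r["position"],4),round(r["confidence"],2),np.round(proj(c,r["position"],T)))
for r in regions_of(c,"knob_grip"): print(cv2.minAreaRect(np.argwhere(r["region"])[:,::-1].astype(np.float32)))
E
```

```text
time: 2.5
ee_pos: [0.5943, 0.0894, 0.2615]
tcp_rot: [180.0, -0.0, 179.6]
wrist_force: [0.9, -0.2, -0.1]
opening: -0.0
[8.54418457e+00 1.31283060e+01 2.26761395e+01 9.95551958e+01
 1.98981927e-02 8.93489656e+00]
press [ 0.4428  0.4064 -0.0012] 0.94 [566.  45.]
press [ 0.5926  0.144  -0.0018] 0.91 [355. 163.]
carrier [0.5943 0.076  0.0111] 0.74 [306. 166.]
knob_grip [0.5904 0.1398 0.0951] 0.73 [362. 178.]
knob_grip [0.8061 0.0901 0.0946] 0.71 [317. 338.]
foot [0.4451 0.4051 0.0371] 0.67 [591.  40.]
((359.0411071777344, 179.89041137695312), (26.919464111328125, 51.73219680786133), 20.556045532226562)
((635.5, 30.0), (32.0, 7.0), 90.0)
((316.5, 336.0), (28.0, 11.0), 90.0)
```

View pics/w1.png

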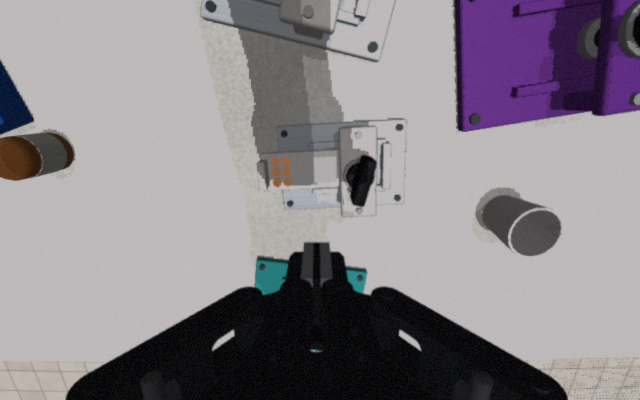

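The close view shows the small white press with base screws at (285,133), (397,125), (291,203) and (398,198). The bar top runs from about (370,158) to (359,204), and the carrier's tab is near (268,170). Next I'll work out exact positions.

Run:
```python
from h import *
c,T=wrist(); save(c,"w2.png",(240,105,420,230),4)
for u,v in ((285,133),(397,125),(291,203),(398,198)): print("screw",np.round(ray(c,u,v,.012,T),4))
for u,v in ((370,158),(359,204)): print("bar",np.round(ray(c,u,v,.108,T),4))
m=regions_of(c,"carrier")[0]["region"]; P=np.argwhere(m)[:,::-1]; print("carrier px",P.min(0),P.max(0))
```

```text
screw [0.5503 0.0492 0.012 ]
screw [0.541  0.1953 0.012 ]
screw [0.647  0.0538 0.012 ]
screw [0.6407 0.2043 0.012 ]
bar [0.5675 0.1445 0.108 ]
bar [0.6167 0.1351 0.108 ]
carrier px [257 148] [341 190]
```

View pics/w2.png

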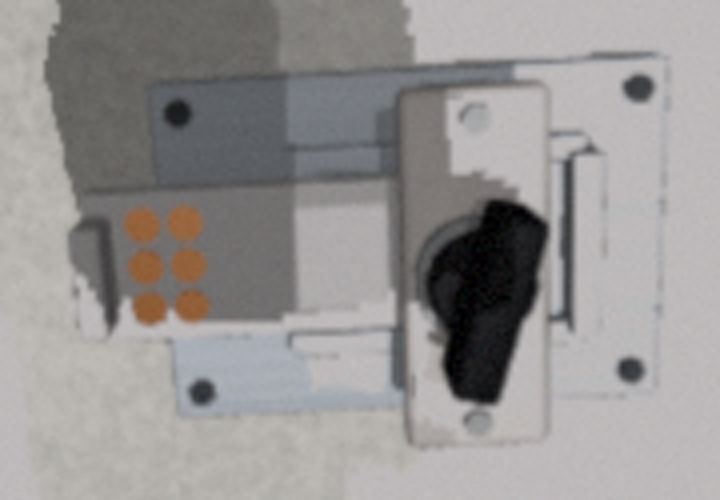

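```bash
python3 -m pendant '[[0,[4,-60,-10],[0,0,2]],[0,[4,-110,-60],[0,0,3]],[0,[4,-110,-120],[0,0,3]],[0,[4,-110,-180],[0,0,3]],[0,[4,-110,-228],[0,0,3]],[0,[4,-110,-228],[0,0,3]],[0,[4,-110,-228],[0,0,3]]]'
python3 -m pendant '[[0,[0,7,0],[0,0,0]],[0,[-1,14,0],[0,0,0]],[0,[-1,20,0],[0,0,0]],[0,[-1,26,0],[0,0,0]],[0,[-2,32,0],[0,0,0]],[0,[-2,38,0],[0,0,0]],[0,[-2,42,0],[0,0,0]],[0,[-2,45,0],[0,0,0]],[0,[-2,45,0],[0,0,0]]]'
python3 - <<'E'
from h import *
c,T=wrist(); print(T[:3,3])
for r in pinpoint(c,"carrier"): print(r["position"],r["confidence"])
c=camera("top")
for r in pinpoint(c,"carrier"): print(r["position"],r["confidence"])
o=get_obs(); print(o["wrist_force"],o["torque"])
E
```

```text
time: 3.78
ee_pos: [0.5999, -0.0212, 0.0359]
tcp_rot: [-180.0, 0.2, -177.4]
wrist_force: [-0.4, -0.6, 0.6]
opening: -0.0001
time: 4.9
ee_pos: [0.5978, 0.024, 0.0358]
tcp_rot: [180.0, 0.1, -177.4]
wrist_force: [0.2, 0.2, -0.8]
opening: -0.0
[0.51921339 0.0206645  0.178911  ]
[0.5964, 0.0956, 0.0131] 0.76
[0.5947, 0.0956, 0.0127] 0.39
[-0.21274089 -0.50701798 -0.16343725] [-0.00926338 -0.00936555 -0.0096163 ]
```

```bash
python3 -m pendant '[[0,[0,5,0],[0,0,0]],[0,[-1,10,0],[0,0,0]],[0,[-1,14,0],[0,0,0]],[0,[-1,16,0],[0,0,0]],[0,[-1,17,0],[0,0,0]],[0,[-1,18,0],[0,0,0]],[0,[-1,18,0],[0,0,0]]]'
python3 -m pendant '[[0,[0,1,0],[0,0,0]],[0,[0,1.5,0],[0,0,0]],[0,[0,2,0],[0,0,0]],[0,[0,2,0],[0,0,0]]]'
python3 - <<'E'
from h import *
c=camera("top")
for r in pinpoint(c,"carrier"): print(r["position"],r["confidence"])
E
```

```text
time: 5.98
ee_pos: [0.5968, 0.0418, 0.0358]
tcp_rot: [180.0, 0.1, -177.4]
wrist_force: [0.4, 0.5, 0.0]
opening: 0.0001
time: 6.48
ee_pos: [0.5972, 0.0425, 0.036]
tcp_rot: [-179.9, 0.2, -177.5]
wrist_force: [0.1, -6.9, 1.7]
opening: 0.0001
```

```bash
python3 -m pendant '[[0,[0,1,0],[0,0,0]],[0,[0,2,0],[0,0,0]],[0,[0,2.5,0],[0,0,0]],[0,[0,2.5,0],[0,0,0]]]'
python3 - <<'E'
from h import *
for n in ("top","scene"):
  c=camera(n)
  for r in pinpoint(c,"carrier"): print(n,r["position"],r["confidence"])
c,T=wrist()
for r in pinpoint(c,"carrier"): print(r["position"],r["confidence"])
E
```

```text
time: 7.08
ee_pos: [0.5974, 0.0427, 0.0363]
tcp_rot: [-179.6, 0.2, -177.6]
wrist_force: [-0.1, -12.4, 2.1]
opening: -0.0002
scene [0.5951, 0.1186, 0.0132] 0.52
[0.5957, 0.1186, 0.0163] 0.69
```

```bash
python3 -m pendant '[[0,[0,-15,0],[0,0,0]],[0,[0,-15,60],[0,0,8]],[60,[0,-15,120],[0,0,18]],[60,[0,-5,170],[0,0,28]],[60,[-5,40,170],[0,0,38]],[60,[-5,97,170],[0,0,48]],[60,[-5,97,170],[0,0,58]],[60,[-5,97,170],[0,0,68]],[60,[-5,97,170],[0,0,78]],[60,[-5,97,170],[0,0,88]],[60,[-5,97,170],[0,0,98]],[60,[-5,97,170],[0,0,108]],[60,[-5,97,170],[0,0,118]],[60,[-5,97,170],[0,0,128]],[60,[-5,97,170],[0,0,138]],[60,[-5,97,170],[0,0,148]],[60,[-5,97,170],[0,0,158]],[60,[-5,97,170],[0,0,167]],[60,[-5,97,170],[0,0,167]],[60,[-5,97,170],[0,0,167]]]'
python3 - <<'E'
from h import *
o=get_obs(); print(o["q"],o["torque"])
c,T=wrist(); save(c,"w3.png")
for l in ("knob_grip","carrier","press"):
  for r in pinpoint(c,l): print(l,r["position"],r["confidence"],np.round(proj(c,r["position"],T)))
for r in regions_of(c,"knob_grip"): print(cv2.minAreaRect(np.argwhere(r["region"])[:,::-1].astype(np.float32)))
E
```

```text
time: 9.88
ee_pos: [0.5924, 0.1396, 0.2063]
tcp_rot: [-179.6, 0.2, -10.8]
wrist_force: [-0.4, -0.8, 0.3]
opening: 0.0512
[  13.05751263   12.7923991    16.08950302   93.33832019    0.42791833
 -156.16161074] [-0.05949695  0.02406305 -0.0195972 ]
knob_grip [0.5937, 0.1359, 0.0934] 0.76 [321. 193.]
carrier [0.5939, 0.1181, 0.0108] 0.78 [336. 170.]
press [0.4421, 0.4044, -0.004] 0.96 [158. 305.]
press [0.3724, 0.0954, 0.001] 0.84 [377. 315.]
press [0.593, 0.1436, -0.003] 0.74 [315. 172.]
((317.0, 195.0), (62.0, 32.0), 90.0)
((333.11767578125, 175.03451538085938), (112.70639038085938, 151.32693481445312), 75.3791275024414)
```

View pics/w3.png

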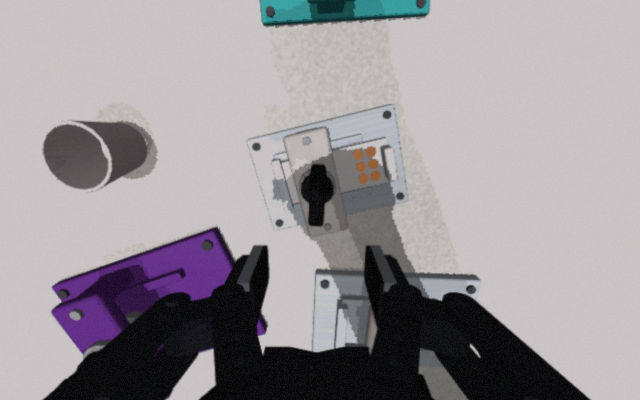

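The jaws are aligned with the bar, which runs vertically at column 318 from (319,166) to (317,225). The carrier reads y = 0.118, so it is home. I'll descend and grip.

```bash
python3 -m pendant '[[60,[0,0,-60],[0,0,0]],[60,[0,0,-110],[0,0,0]],[60,[0,0,-128],[0,0,0]],[60,[0,0,-128],[0,0,0]],[60,[0,0,-128],[0,0,0]]]'
python3 -m pendant '[[10,[0,0,0],[0,0,0]],[5,[0,0,0],[0,0,0]],[5,[0,0,0],[0,0,0]],[5,[0,0,0],[0,0,0]],[5,[0,0,0],[0,0,0]]]' 80
python3 -c "
from h import *
o=get_obs(); print(o['torque'],o['wrist_force'],o['q'])"
```

```text
time: 10.75
ee_pos: [0.5935, 0.14, 0.0808]
tcp_rot: [-179.6, 0.0, -10.6]
wrist_force: [-0.3, -0.1, 1.3]
opening: 0.0509
time: 11.38
ee_pos: [0.5943, 0.1397, 0.0824]
tcp_rot: [-179.6, -0.1, -10.7]
wrist_force: [0.5, -2.5, 6.6]
opening: 0.0127
[-0.63201625  0.07865688 -0.03945966] [ 0.45161183 -2.45876757  6.6467137 ] [  13.0570837    12.59701281    2.17893646   79.29694778    0.35886509
 -156.27324249]
```

```bash
t(){ python3 -c "
from h import *
o=get_obs(); print('Tz',round(o['torque'][2],3),'yaw',round(o['tcp_rot'][2],2),'F',np.round(o['wrist_force'],1),'op',round(o['opening']*1e3,1),'t',round(o['time'],1))"; }
python3 -m pendant '[[5,[0,0,0],[0,0,-6]],[5,[0,0,0],[0,0,-10]],[5,[0,0,0],[0,0,-10]]]' >/dev/null; t
python3 -m pendant '[[5,[0,0,0],[0,0,-5]],[5,[0,0,0],[0,0,-5]]]' >/dev/null; t
python3 -m pendant '[[5,[0,0,0],[0,0,-5]],[5,[0,0,0],[0,0,-5]]]' >/dev/null; t
python3 -m pendant '[[5,[0,0,0],[0,0,-5]],[5,[0,0,0],[0,0,-5]]]' >/dev/null; t
python3 -m pendant '[[5,[0,0,0],[0,0,-5]],[5,[0,0,0],[0,0,-5]]]' >/dev/null; t
python3 -m pendant '[[5,[0,0,0],[0,0,-5]],[5,[0,0,0],[0,0,-5]]]' >/dev/null; t
python3 -m pendant '[[5,[0,0,0],[0,0,-5]],[5,[0,0,0],[0,0,-5]]]' >/dev/null; t
```

```text
Tz 0.075 yaw -20.65 F [-0.6 -2.2 -0.4] op 12.9 t 11.8
Tz 0.005 yaw -25.54 F [ 0.2 -2.3 -1.1] op 12.3 t 12.0
Tz 0.038 yaw -30.38 F [-0.6 -1.5 -0.5] op 12.6 t 12.2
Tz 0.059 yaw -35.19 F [-0.4 -1.4 -1.5] op 12.5 t 12.5
Tz 0.05 yaw -39.99 F [ 0.2 -2.  -0.7] op 12.6 t 12.8
Tz 0.076 yaw -44.78 F [-0.4 -1.7 -0.4] op 12.8 t 13.0
Tz 0.088 yaw -49.56 F [-0.6 -1.9 -0.5] op 12.7 t 13.2
```

```bash
cat > t.sh <<'E'
python3 -c "
from h import *
o=get_obs(); print('Tz',round(o['torque'][2],3),'yaw',round(o['tcp_rot'][2],2),'F',np.round(o['wrist_force'],1),'op',round(o['opening']*1e3,1),'t',round(o['time'],1))"
E
t(){ . ./t.sh; }
python3 -m pendant '[[5,[0,0,0],[0,0,-5]],[5,[0,0,0],[0,0,-5]]]' >/dev/null; t
python3 -m pendant '[[5,[0,0,0],[0,0,-5]],[5,[0,0,0],[0,0,-5]]]' >/dev/null; t
python3 -m pendant '[[5,[0,0,0],[0,0,-5]],[5,[0,0,0],[0,0,-5]]]' >/dev/null; t
python3 -m pendant '[[5,[0,0,0],[0,0,-5]],[5,[0,0,0],[0,0,-5]]]' >/dev/null; t
python3 -m pendant '[[5,[0,0,0],[0,0,-5]],[5,[0,0,0],[0,0,-5]]]' >/dev/null; t
python3 -m pendant '[[5,[0,0,0],[0,0,-5]],[5,[0,0,0],[0,0,-5]]]' >/dev/null; t
python3 -m pendant '[[5,[0,0,0],[0,0,-5]],[5,[0,0,0],[0,0,-5]]]' >/dev/null; t
```

```text
Tz 0.009 yaw -54.35 F [-0.8 -2.2 -0.7] op 12.8 t 13.5
Tz 0.042 yaw -59.13 F [-0.3 -1.9 -0.9] op 12.7 t 13.8
Tz 0.084 yaw -63.91 F [-0.8 -1.9 -0.7] op 12.7 t 14.0
Tz 0.076 yaw -68.7 F [-1.8 -1.6  0.4] op 12.8 t 14.2
Tz 0.089 yaw -73.48 F [-1.1 -0.9 -0.3] op 12.7 t 14.5
Tz 0.175 yaw -78.25 F [-1.7 -3.  -0.3] op 12.4 t 14.8
Tz 0.308 yaw -83.02 F [-1.6 -2.6 -0.3] op 12.6 t 15.0
```

```bash
t(){ . ./t.sh; }
t;t
python3 -m pendant '[[5,[0,0,0],[0,0,-3]],[5,[0,0,0],[0,0,-3]]]' >/dev/null; t
python3 -m pendant '[[5,[0,0,0],[0,0,-3]],[5,[0,0,0],[0,0,-3]]]' >/dev/null; t
python3 -m pendant '[[5,[0,0,0],[0,0,-3]],[5,[0,0,0],[0,0,-3]]]' >/dev/null; t
python3 -m pendant '[[5,[0,0,0],[0,0,-3]],[5,[0,0,0],[0,0,-3]]]' >/dev/null; t
```

```text
Tz 0.308 yaw -83.02 F [-1.6 -2.6 -0.3] op 12.6 t 15.0
Tz 0.308 yaw -83.02 F [-1.6 -2.6 -0.3] op 12.6 t 15.0
Tz 0.394 yaw -85.8 F [-2.6 -2.6 -0.4] op 13.0 t 15.2
Tz 0.404 yaw -88.62 F [-2.3 -1.7  0.6] op 12.3 t 15.5
Tz 0.342 yaw -91.47 F [-1.6 -2.3  0. ] op 12.6 t 15.8
Tz 0.446 yaw -94.32 F [-2.5 -2.6 -0.9] op 12.7 t 16.0
```

```bash
t(){ . ./t.sh; }
python3 -m pendant '[[5,[0,0,0],[0,0,-5]],[5,[0,0,0],[0,0,-10]],[5,[0,0,0],[0,0,-10]]]' >/dev/null; t
python3 -m pendant '[[5,[0,0,0],[0,0,-5]],[5,[0,0,0],[0,0,-10]],[5,[0,0,0],[0,0,-10]]]' >/dev/null; t
python3 -m pendant '[[5,[0,0,0],[0,0,-5]],[5,[0,0,0],[0,0,-10.5]],[5,[0,0,0],[0,0,-10.5]],[5,[0,0,0],[0,0,-10.5]]]' >/dev/null; t
python3 -m pendant '[[60,[0,0,0],[0,0,0]],[60,[0,0,0],[0,0,0]],[60,[0,0,0],[0,0,0]],[60,[0,0,0],[0,0,0]],[60,[0,0,60],[0,0,0]],[60,[0,0,120],[0,0,0]],[60,[0,0,120],[0,0,0]],[60,[0,0,120],[0,0,0]]]'
python3 - <<'E'
from h import *
c,T=wrist(); save(c,"w4.png",(200,80,440,260),3.3); print(c["cx"],c["cy"])
rs=regions_of(c,"knob_grip"); k=pinpoint(c,"knob_grip"); print([x["position"] for x in k])
for r in rs: print(cv2.minAreaRect(np.argwhere(r["region"])[:,::-1].astype(np.float32)))
# predicted bar top/bottom axis at given yaws
for a in (-110,-115,-120,-125):
  d=.026*np.array([np.cos(np.radians(a)),np.sin(np.radians(a)),0]); p=np.array([.5935,.1395,.108])
  print(a,np.round(proj(c,p+d,T)),np.round(proj(c,p-d,T)))
E
```

```text
Tz 0.308 yaw -104.17 F [-2.5 -1.3  0.1] op 12.5 t 16.4
Tz 0.347 yaw -113.97 F [-3.3 -1.4  0.1] op 12.7 t 16.8
Tz 0.381 yaw -124.25 F [-2.4 -0.6  1.4] op 12.7 t 17.2
time: 18.25
ee_pos: [0.5935, 0.1391, 0.2024]
tcp_rot: [-179.7, -0.1, -124.2]
wrist_force: [0.6, 0.2, -0.9]
opening: 0.0512
316.21299680979246 200.05662498422797
[[0.8049, 0.0879, 0.0945], [0.595, 0.1375, 0.0947], [0.4425, 0.4127, 0.1348]]
((610.301025390625, 346.92572021484375), (101.7691650390625, 46.71287536621094), 34.508522033691406)
((116.44027709960938, 268.7576904296875), (55.602745056152344, 48.99320602416992), 51.7098388671875)
((317.0, 199.0), (62.0, 34.0), 90.0)
((552.0, 18.5), (37.0, 96.0), 90.0)
-110 [309. 173.] [324. 230.]
-115 [312. 173.] [322. 230.]
-120 [315. 172.] [319. 230.]
-125 [317. 172.] [317. 230.]
```

View pics/w4.png

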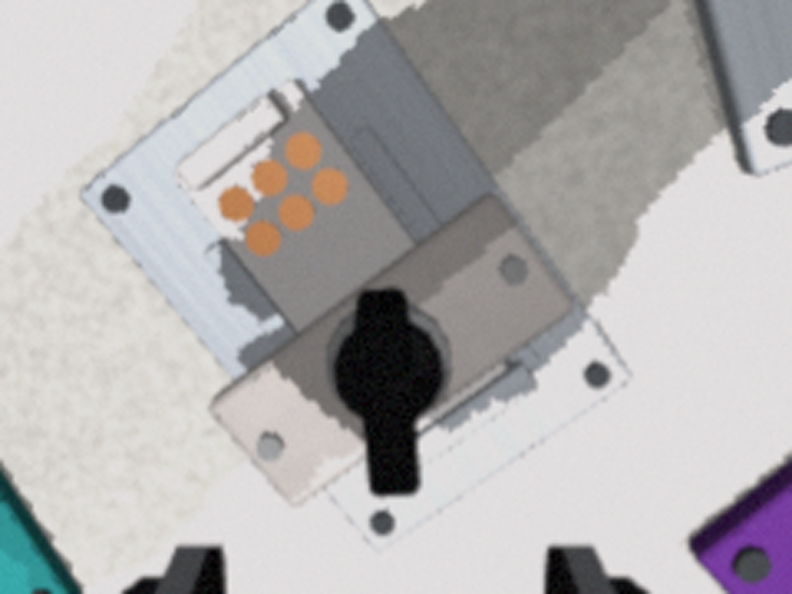

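The bar now points to about -120°. The rise ran from about -74° to -79° in bar angle, so it has turned 41–46° past it, which is on target. One last check of the carrier and bystanders, then I'll hand in.

```bash
python3 -m pendant '[[60,[0,0,50],[0,0,0]],[60,[0,0,50],[0,0,0]],[60,[0,0,50],[0,0,0]]]'
python3 - <<'E'
from h import *
for n in ("scene","top","wrist"):
  c=camera(n)
  for l in ("carrier","foot","tip_box","reagent","beaker"):
    print(n,l,[(np.round(r["position"],3).tolist(),round(r["confidence"],2)) for r in pinpoint(c,l)][:2])
job_done()
E
```

```text
time: 18.77
ee_pos: [0.5928, 0.1389, 0.2499]
tcp_rot: [-179.9, -0.3, -124.2]
wrist_force: [0.7, 0.4, -0.3]
opening: 0.0515
scene carrier [([0.596, 0.115, 0.011], 0.87)]
scene foot [([0.368, 0.093, 0.032], 0.46), ([0.81, 0.087, 0.024], 0.46)]
scene tip_box [([0.488, -0.34, 0.002], 0.82)]
scene reagent [([0.571, -0.273, 0.005], 0.7)]
scene beaker [([0.666, 0.36, 0.003], 0.68), ([0.592, 0.141, 0.004], 0.25)]
top carrier [([0.592, 0.117, 0.015], 0.76)]
top foot []
top tip_box [([0.49, -0.341, -0.004], 0.8)]
top reagent [([0.575, -0.266, 0.004], 0.88)]
top beaker [([0.666, 0.362, 0.001], 0.41)]
wrist carrier [([0.595, 0.118, 0.012], 0.55)]
wrist foot [([0.442, 0.406, 0.037], 0.59)]
wrist tip_box []
wrist reagent []
wrist beaker [([0.665, 0.364, -0.004], 0.64)]
the job is handed in; nothing more can be done
```

I pushed the carrier home in the small white press, tightened the knob about an eighth of a turn past where the resistance rose, let go and handed the job in at about 19 s.

- **Carrier:** I pushed it until the tool stopped moving and the force rose to 12 N. The last checks put its origin at y = 0.115–0.118 m, against about 0.116 m expected when fully home.
- **Knob:** I gripped the bar at 80 N and turned it clockwise. The measured torque rose from about 0.07 to 0.4 N m at a bar angle of about -74° to -79°. After letting go, the bar stood at about -120° in the wrist picture, so it went about 41–46° past the rise.
- **Bystanders:** the tip box, reagent bottle and beaker read where they started, within the measuring accuracy. The gripper is open and clear above the press.

Some checks were weaker than the rest:
- **Torque readings:** they were noisy, between 0.31 and 0.45 N m after the rise and below the 0.45–0.53 N m stated. The start of the rise is therefore only good to about 2°.
- **Bar lag:** the bar lagged the gripper by about 4°, which is why I took the final angle from the picture instead of the tool.
- **Foot:** the networks did not find this press's foot in the last pictures, so I could not check by sight that it presses on the carrier.

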